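# Turn the slicer's blade insert end for end

### The arm

A 6-joint arm with a two-finger parallel gripper is mounted at the origin on a cart in front of the work surface, level with it; the furniture and walls round the work are solid. World frame = base frame: x ahead of the robot, y to its left, z up, the work surface at z = 0. Lengths are in m, angles in rad, forces in N, time in s.
With the tool pointing down it reaches from about 0.375 to 0.925 m from the base axis. Payload 5.7 kg.
Tool frame: the origin (TCP) lies at the very end of the fingers, on their centre line; the grasp point (between the pads) lies 19 mm behind it; z points along the fingers, y is the line along which they close (so a half turn about z gives the same grasp; the last joint's range is limited). The gripper opens to 85 mm and grips with 20 to 120 N. Pads are 22 mm wide; open, the fingers measure 114 mm over their backs; the gripper's body (76 mm by 85 mm) begins 54 mm behind the grasp point. The pads swing forward as they close: fully open they stand 13 mm farther back than shut.
Start: joints at [1.004, 0.359, 1.51, -0, 1.272, -0.115], TCP at [0.262, 0.54, 0.231] pointing down, gripper open.
Joint ranges: [-2.97, 2.97], [-1.01, 2.36], [0.21, 2.38], [-0.96, 4.11], [0.2, 2.71], [-2.98, 2.98]. Speed limits (rad/s): [2.39, 2.39, 3.14, 3.14, 3.14, 3.14].

### API

Orientations are given as a 3x3 rotation matrix whose columns are the frame's x, y, z axes.
In Python, from rig import status, snapshot, workorder gives the robot as it stands.
- The arm moves only by the tool step_arm, never from a script. Its argument "moves" is one flat list of numbers, 4 for each row, row after row: the shift along the world's x, y, z each as a share of 0.1 m, from -1 to 1, then the turn about the world's z as a share of 60 degrees, from -1 to 1. In form: [dx, dy, dz, spin, dx, dy, dz, spin, ...]. A call has 1 to 12 rows; each row is the pose to reach, as a shift and turn from the pose commanded when the call began; what a row does not reach only later rows make up. A row lasts 1/10 s, in which the tool goes at most 50 mm and 8.59 degrees, less where a joint would pass 70% of its speed; a pose out of reach is approached as far as the arm can. A call with a number of a shift or a turn outside -1 to 1 is refused whole. A call with a gripper value outside its range is refused whole. "fingers" is the closure, from 0 (fully open) to 1 (shut), set as the call begins (left out, the last holds). The fingers move at their own pace and stop on an object; "grip_force" is the grip in N (left out, the last holds). Time passes only in rows, so rows that repeat a pose let the fingers close. It gives the time, the measured TCP pose, the force, the opening and the grip force at its end, in the units of the state.
- status.sense(): the state, without advancing time (a new reading comes with each control period).
- snapshot(name): name is "scene" or "side" or "wrist"; returns a dict with "img" (400x640x3 uint8, blue, green, red), "fov_y" (degrees; the focal length in pixels is half the picture's height over the tangent of half this angle, whatever the lens; pixels are square), "cx", "cy" (the principal point, pixels), "xyz" and "attitude" of the camera in the world. Camera axes: x right, y down, z forward; pixel columns grow to the right and rows downward; lengths in m; the calibration is good to about 2 mm. A picture is of the moment at which its call begins. There is no depth.
- workorder.hand_in(): hands the job in; it is judged then, once.
The state is a dict: "clock": time; "joint_pos": joint angles; "qd": joint speeds; "joint_torque": joint torques, N m; "ee_pos": TCP position; "tcp_rot": TCP orientation; "ft_force": force on the tool from outside, world axes, zero at the start; "torque": the same for the moment, N m; "finger_gap": opening from 0.0 (shut) to 1.0 (fully open); "grasp_force": force on a finger pad.
Only numpy, scipy, OpenCV 4.12 (cv2) and the standard library are available. Lean on these libraries where they do the work, as an engineer would, in place of code of your own. Each camera call takes 0.05 s, during which the arm holds its last target. There are 200 camera calls.

### The job

The vegetable slicer's reversible blade insert is in its slot with the coarse blades inside. Pull it right out, turn it end for end with the same face still up, slide it back with the fine blades inside, and seat it against the stop with a firm push of 10 to 20 N, never ramming it. Let go of it fully home, and leave the other things on the worktop undisturbed.

Things in the scene. Friction and masses are not known exactly. Their poses are not given: they have to be found in the camera images.
- slicer: Fixed low white plastic vegetable slicer with steel runways, 210 mm long (x from -120 to +90, plus a carrying loop to -162), 110 mm wide (y from -55 to +55), 34 mm high, 42 mm at the guide rails on its long edges. Origin at the underside on the slot's centre line, z up. A level slot runs along its own +y, from an open mouth in the y = -55 mm side to a solid stop at y = +30 mm
- slot_mouth (a point): Centre of the lower edge of the slot's mouth, on the slot's floor, 12 mm above the worktop; axes as the slicer, +y leads into the slot. The slot is 42.4 mm wide (x) and 14.5 mm high, square-edged, with a hole 30 mm wide in its roof from 15 to 70 mm past the mouth, through which the insert shows
- slot_end (a point): Centre of the lower edge of the solid stop at the slot's inner end, 85 mm beyond the mouth along +y and level with it; axes as the slicer. The stop is rigid; the insert itself slides in with only 1 to 4 N, so a firm push is felt only at the stop
- insert: Loose blade insert: flat grey plastic cartridge 140 mm long (y), 40 mm wide (x), 12 mm thick (z), about 90 g, ends rounded (radius 6 mm), sides straight, to be gripped across the width. Origin: centre of its underside. At the start it is home, coarse end inside, its y along the slicer's +y, 55 mm of its fine end sticking out; plain friction, no catch; home either way round, 55 mm stick out
- coarse_end (a point): Tip of the insert's coarse end (insert y = +70 mm, mid-thickness); two thick blades show in this half of the insert
- fine_end (a point): Tip of the insert's fine end (insert y = -70 mm, mid-thickness); six thin blades show in this half of the insert
- pepper_mill: Bystander: turned wooden pepper mill, 58 mm across, 170 mm tall, loose, upright; origin at the centre of its foot
- squeeze_bottle: Bystander: white squeeze bottle with a pointed nozzle, 60 mm across, 215 mm tall, loose, upright; origin at the centre of its foot
- measuring_cup: Bystander: steel measuring cup with a handle, 86 x 114 mm, 76 mm tall, loose; origin at the centre of its foot
- peeler: Bystander: peeler with a dark blue handle, 170 x 25 x 18 mm, lying loose on the worktop; origin at the centre of its underside, long axis x
Mind the look-alikes: they are no part of the job. Of the things like the insert, leave any that is yellow; of the rest the larger one is meant.

How it is judged:
By the outcome, as a careful person would: the job done as asked, in the order asked, and still so for the second after the job is handed in, with the robot touching nothing.
It also fails if it takes over 56 s, if anything falls off the work surface, if the arm or the gripper's body presses on something with over 40 N, if the wrist force passes 120 N, or if a joint passes its speed limit or range.

## Working session

There is one attempt and no reset: what is moved stays moved. The work goes in short steps, Python scripts to look and compute and a tool call to move; the robot and the scene stay as the last step left them, time stands still between calls to the robot, and variables do not carry over. Pictures are saved under pics/ and viewed, at most 13 in all, crops included, and the job is handed in when it is done.

Besides the shell and the picture viewer there is one more tool, called as name(argument=value, ...) on one line, values as JSON. step_arm: Moves the arm, as the interface text tells. Shift numbers are shares of 0.1 m and turn numbers shares of 60 degrees, none past 1 either way. Its arguments: {"type":"object","properties":{"moves":{"type":"array"},"fingers":{"type":"number"},"grip_force":{"type":"number"}},"required":["moves"]}

```bash
mkdir -p pics
cat > h.py <<'E'
import numpy as np, cv2
from rig import status, snapshot, workorder
def snap(n,f):
    s=snapshot(n); cv2.imwrite(f'pics/{f}.png',s['img']); np.save(f'pics/{f}.npy',s,allow_pickle=True); return s
def load(f): return np.load(f'pics/{f}.npy',allow_pickle=True).item()
def ray(s,u,v):
    f=200/np.tan(np.radians(s['fov_y'])/2)
    d=np.array(s['attitude'])@np.array([(u-s['cx'])/f,(v-s['cy'])/f,1]); return np.array(s['xyz']),d
def onz(s,u,v,z):
    o,d=ray(s,u,v); return o+d*(z-o[2])/d[2]
def proj(s,p):
    f=200/np.tan(np.radians(s['fov_y'])/2)
    c=np.array(s['attitude']).T@(np.array(p)-np.array(s['xyz'])); return np.array([s['cx']+f*c[0]/c[2],s['cy']+f*c[1]/c[2]])
def tri(a,b):
    (o1,d1),(o2,d2)=a,b; M=np.stack([d1,-d2],1); t=np.linalg.lstsq(M,o2-o1,rcond=None)[0]
    p,q=o1+t[0]*d1,o2+t[1]*d2; return (p+q)/2,np.linalg.norm(p-q)
E
python3 - <<'E'
from h import *
for n in("scene","side","wrist"):
    s=snap(n,n+'0'); print(n,s['fov_y'],s['cx'],s['cy'],np.round(s['xyz'],3),np.round(s['attitude'],3).tolist())
print({k:np.round(v,3).tolist() for k,v in status.sense().items()})
E
```

```text
scene 49.3638199055408 329.7191208072225 201.88147751405398 [-0.221 -0.463  0.776] [[0.533, -0.539, 0.652], [-0.846, -0.338, 0.413], [-0.002, -0.772, -0.636]]
side 47.071880518936354 319.18249753170494 194.23131150896293 [ 0.464 -0.958  0.827] [[0.996, -0.057, 0.067], [-0.088, -0.629, 0.772], [-0.002, -0.775, -0.632]]
wrist 70.64435722182102 318.2818611432781 195.7090882917431 [0.2   0.569 0.373] [[0.437, 0.867, 0.239], [0.9, -0.421, -0.118], [-0.002, 0.267, -0.964]]
{'clock': 0.15, 'joint_pos': [1.004, 0.359, 1.511, 0.0, 1.273, -0.115], 'qd': [0.001, -0.001, -0.003, -0.001, 0.001, -0.003], 'joint_torque': [0.001, -52.803, -27.893, -0.0, 0.008, 0.0], 'ee_pos': [0.262, 0.539, 0.231], 'tcp_rot': [[-0.9, 0.437, -0.001], [0.437, 0.9, -0.001], [0.0, -0.001, -1.0]], 'ft_force': [0.357, 0.477, -0.515], 'torque': [0.017, 0.014, 0.016], 'grasp_force': 0.0, 'finger_gap': 0.998}
```

View pics/scene0.png

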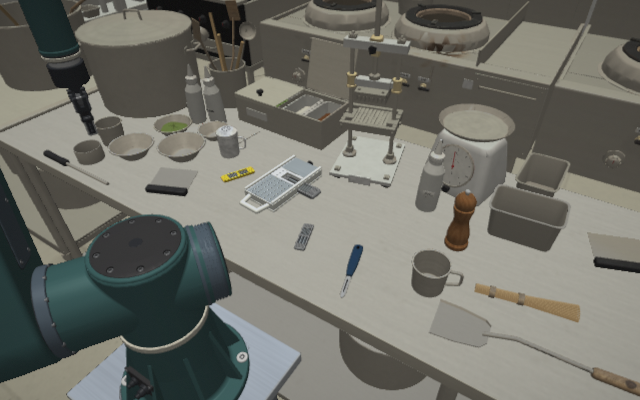

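View pics/side0.png

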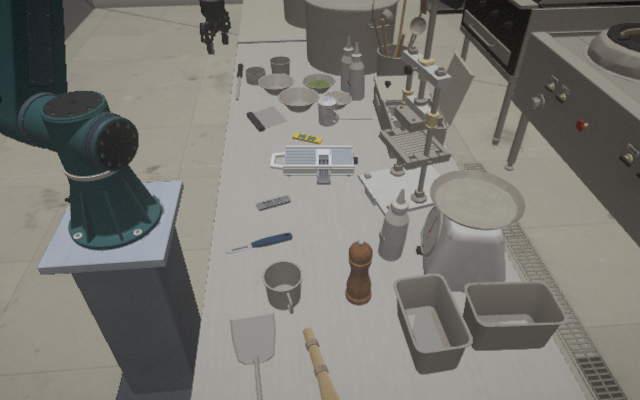

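View pics/wrist0.png

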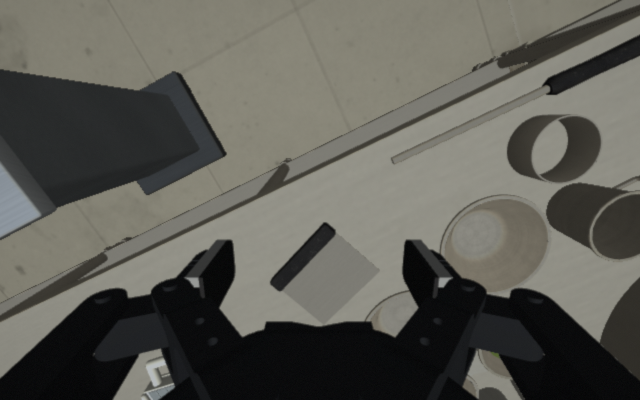

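The slicer is at about scene (283,183) and side (318,160), with the insert's fine end sticking out toward −y at scene (309,192) and side (323,178). The small grey decoy is at scene (304,236) and the yellow one at scene (238,174). I'll zoom in on the slicer.

Run:
```python
from h import *
a=load('scene0')['img'][145:225,230:350]; b=load('side0')['img'][135:215,262:382]
z=lambda i:cv2.resize(i,(780,520),interpolation=cv2.INTER_CUBIC)[:, :]
cv2.imwrite('pics/za.png',cv2.resize(a,None,fx=6.5,fy=6.5,interpolation=cv2.INTER_CUBIC))
cv2.imwrite('pics/zb.png',cv2.resize(b,None,fx=6.5,fy=6.5,interpolation=cv2.INTER_CUBIC))
```

```text
(no output)
```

View pics/za.png

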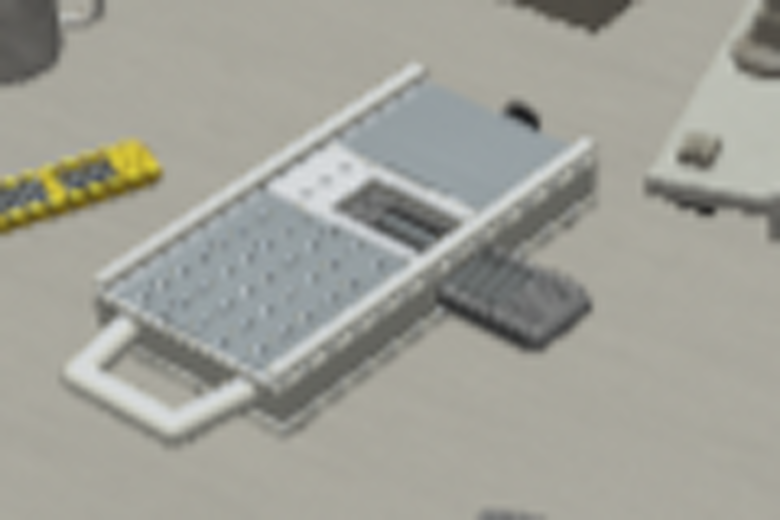

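View pics/zb.png

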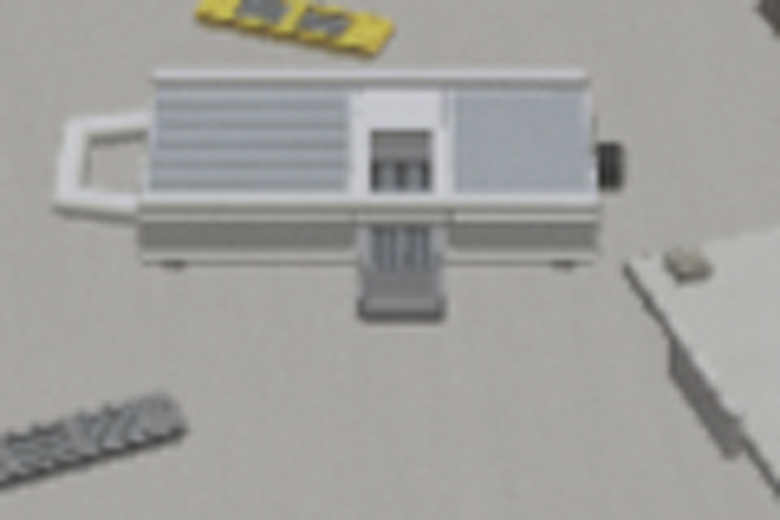

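The zooms show the rail ends, with near-rail corners in za at (272,388) and (596,155), and in zb at (138,208) and (600,206). The insert tip corners in za are about (535,345) and (590,305). In zb they are about (362,318) and (445,318). Next I triangulate.

Run:
```python
from h import *
A=load('scene0');B=load('side0')
ua=lambda p:((p[0]+.5)/6.5-.5+230,(p[1]+.5)/6.5-.5+145)
ub=lambda p:((p[0]+.5)/6.5-.5+262,(p[1]+.5)/6.5-.5+135)
P={'nearL':((272,386),(138,208)),'nearR':((597,155),(600,206)),'farL':((95,280),(152,71)),'farR':((414,64),(588,71)),
'insL':((535,338),(362,300)),'insR':((588,300),(444,300))}
for k,(a,b) in P.items():
    p,e=tri(ray(A,*ua(a)),ray(B,*ub(b))); z=.042 if k[0]!='i' else .024
    print(k,np.round(p,4),round(e,4),'onz',np.round(onz(A,*ua(a),z),4),np.round(onz(B,*ub(b),z),4))
for n,s,uu in(('A',A,ua),('B',B,ub)):
    R=np.array([onz(s,*uu(P[k][0 if n=='A' else 1]),.042)[:2] for k in('nearL','nearR','farL','farR')])
    M=np.array([[-.12,-.055],[.09,-.055],[-.12,.055],[.09,.055]])
    X=R-R.mean(0);Y=M-M.mean(0); c=(Y*X).sum(); t=(Y[:,0]*X[:,1]-Y[:,1]*X[:,0]).sum(); th=np.arctan2(t,c)
    Q=np.array([[np.cos(th),-np.sin(th)],[np.sin(th),np.cos(th)]]); o=R.mean(0)-Q@M.mean(0)
    print(n,'yaw',np.degrees(th),'origin',o,'res',np.round(R-(M@Q.T+o),4).tolist(),'instip',o+Q@[0,-.11],'len ratio',np.sqrt((X**2).sum()/(Y**2).sum()))
print('small decoy',onz(A,304,236,.01),'peeler',onz(A,352,270,.01))
```

```text
nearL [0.4519 0.1479 0.0342] 0.0035 onz [0.443  0.1395 0.042 ] [0.4526 0.1399 0.042 ]
nearR [0.6593 0.1239 0.0372] 0.0064 onz [0.6496 0.1164 0.042 ] [0.6598 0.1224 0.042 ]
farL [0.4618 0.2505 0.0408] 0.0035 onz [0.4588 0.2471 0.042 ] [0.4623 0.2517 0.042 ]
farR [0.6702 0.2336 0.0399] 0.0024 onz [0.6661 0.2301 0.042 ] [0.6703 0.2325 0.042 ]
insL [0.548  0.0831 0.0231] 0.0057 onz [0.5439 0.0794 0.024 ] [0.5491 0.0863 0.024 ]
insR [0.5838 0.0798 0.0222] 0.0071 onz [0.5778 0.0746 0.024 ] [0.5852 0.083  0.024 ]
A yaw -6.145198588983351 origin [0.56930817 0.18166398] res [[-0.0011, -0.0004], [-0.0033, -0.0009], [0.0029, -0.0021], [0.0015, 0.0033]] instip [0.55753284 0.07229606] len ratio 0.995817456966306
B yaw -5.076526571120888 origin [0.57619141 0.18528075] res [[0.0008, -0.0013], [-0.0012, -0.0002], [0.0008, 0.001], [-0.0004, 0.0004]] instip [0.56645792 0.07571223] len ratio 0.9969033922002322
small decoy [0.41553274 0.01714577 0.01      ] peeler [ 0.38153196 -0.14251865  0.01      ]
```

step_arm(moves=[0.6, -0.88, 0, -0.23, 0.6, -0.88, 0, -0.23, 0.6, -0.88, 0, -0.23], fingers=0)

```text
clock: 0.45
ee_pos: [0.3237, 0.4478, 0.2308]
tcp_rot: [[-0.766, 0.642, 0.0], [0.642, 0.766, -0.003], [-0.002, -0.002, -1.0]]
ft_force: [-0.3, 0.7, -0.2]
finger_gap: 1.002
grasp_force: 0.0
```

step_arm(moves=[0.6, -0.88, 0, -0.23, 0.6, -0.88, 0, -0.23, 0.6, -0.88, 0, -0.23])

```text
clock: 0.75
ee_pos: [0.3841, 0.3604, 0.2311]
tcp_rot: [[-0.591, 0.807, 0.001], [0.807, 0.591, -0.002], [-0.002, -0.001, -1.0]]
ft_force: [-0.5, 0.8, 0.4]
finger_gap: 0.998
grasp_force: 0.0
```

step_arm(moves=[0.6, -0.88, 0, -0.23, 0.6, -0.88, 0, -0.23, 0.6, -0.88, 0, -0.23])

```text
clock: 1.05
ee_pos: [0.4444, 0.2729, 0.2313]
tcp_rot: [[-0.382, 0.924, 0.001], [0.924, 0.382, -0.001], [-0.002, 0.001, -1.0]]
ft_force: [0.4, 0.5, 0.6]
finger_gap: 1.002
grasp_force: 0.0
```

step_arm(moves=[0.6, -0.88, 0, -0.23, 0.6, -0.88, 0, -0.23, 0.6, -0.88, 0, -0.23])

```text
clock: 1.35
ee_pos: [0.5048, 0.1853, 0.2313]
tcp_rot: [[-0.151, 0.988, 0.002], [0.988, 0.151, -0.001], [-0.001, 0.002, -1.0]]
ft_force: [-0.7, 0.0, 0.8]
finger_gap: 0.999
grasp_force: 0.0
```

step_arm(moves=[0.6, -0.95, 0, -0.24, 0.6, -0.95, 0, -0.24, 0.6, -0.95, 0, -0.24, 0.6, -0.95, 0, -0.24, 0.6, -0.95, 0, -0.24])

```text
clock: 1.85
ee_pos: [0.5609, 0.0944, 0.2309]
tcp_rot: [[0.094, 0.996, -0.002], [0.996, -0.094, 0.001], [0.001, -0.002, -1.0]]
ft_force: [0.2, -0.0, 0.4]
finger_gap: 0.999
grasp_force: 0.0
```

Run:
```python
from h import *
s=snap('wrist','w1'); print({k:np.round(v,3).tolist() for k,v in status.sense().items() if k!='joint_torque'}); print(s['xyz'])
```

```text
{'clock': 1.9, 'joint_pos': [0.045, 0.315, 1.578, 0.001, 1.25, 0.138], 'qd': [0.009, -0.006, 0.003, -0.005, -0.002, 0.003], 'ee_pos': [0.561, 0.095, 0.231], 'tcp_rot': [[0.093, 0.996, -0.002], [0.996, -0.093, 0.001], [0.001, -0.002, -1.0]], 'ft_force': [0.234, -0.286, -0.033], 'torque': [0.009, -0.05, -0.03], 'grasp_force': 0.0, 'finger_gap': 1.003}
[0.56692364 0.1616841  0.37381097]
```

View pics/w1.png

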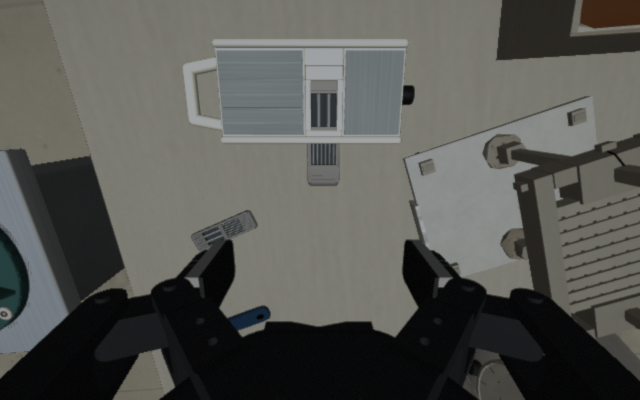

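The wrist view shows the slicer squared up. The insert's exposed part spans about u 307–340, down to v 186. The press stand's base runs from (405,158) to (430,290), so I need to measure clearance there.

Run:
```python
from h import *
s=load('w1'); A=load('scene0');B=load('side0')
g=cv2.cvtColor(s['img'],cv2.COLOR_BGR2GRAY).astype(int)
for v in (155,170,178): print(v,g[v,298:348].tolist())
print('col',g[136:195,315].tolist(), g[136:195,332].tolist())
for k,p,z in(('insL',(307,165),.024),('insR',(340,165),.024),('tip',(323.5,185),.018),('nL',(215,142),.042),('nR',(408,142),.042),('fL',(214,40),.042),('fR',(408,40),.042),('st1',(405,158),.01),('st2',(415,235),.01),('st3',(430,290),.01),('decoyR',(257,215),.01),('decoy',(225,230),.01)):
    print(k,np.round(onz(s,*p,z),4))
m=(slice(130,200),slice(290,360)); cv2.imwrite('pics/zw.png',cv2.resize(s['img'][100:205,270:375],None,fx=5.5,fy=5.5,interpolation=cv2.INTER_CUBIC))
```

```text
155 [123, 123, 122, 121, 122, 123, 123, 122, 113, 92, 106, 105, 99, 63, 75, 102, 68, 50, 74, 102, 68, 53, 67, 87, 65, 52, 66, 88, 64, 52, 66, 88, 65, 51, 67, 90, 75, 65, 99, 105, 101, 104, 121, 124, 123, 123, 122, 122, 122, 121]
170 [123, 122, 123, 123, 123, 123, 124, 123, 115, 99, 106, 109, 109, 108, 109, 109, 109, 110, 109, 109, 109, 109, 109, 109, 109, 109, 110, 109, 109, 110, 110, 110, 110, 110, 110, 110, 110, 110, 110, 111, 110, 104, 122, 123, 124, 123, 122, 121, 122, 122]
178 [123, 122, 122, 123, 123, 124, 123, 122, 115, 97, 101, 104, 104, 104, 104, 103, 103, 104, 104, 104, 103, 104, 104, 105, 104, 104, 104, 104, 104, 104, 105, 105, 105, 104, 104, 104, 105, 106, 106, 106, 102, 96, 121, 124, 123, 123, 122, 122, 121, 122]
col [140, 149, 158, 161, 163, 161, 147, 96, 58, 52, 52, 52, 52, 52, 51, 51, 51, 52, 52, 50, 51, 51, 51, 50, 50, 51, 50, 46, 47, 91, 108, 110, 110, 109, 110, 108, 108, 107, 106, 96, 102, 105, 104, 94, 102, 104, 99, 89, 79, 79, 113, 122, 123, 123, 123, 123, 123, 122, 122] [139, 149, 158, 162, 162, 160, 149, 99, 66, 60, 65, 66, 66, 67, 67, 67, 66, 66, 67, 67, 66, 66, 67, 67, 66, 65, 66, 62, 57, 94, 109, 110, 110, 110, 110, 109, 108, 108, 107, 108, 108, 107, 104, 94, 102, 105, 100, 89, 79, 79, 112, 120, 121, 121, 121, 121, 121, 121, 121]
insL [0.547  0.1065 0.024 ]
insR [0.588  0.1027 0.024 ]
tip [0.5651 0.0776 0.018 ]
nL [0.4446 0.1461 0.042 ]
nR [0.6672 0.1251 0.042 ]
fL [0.4639 0.2512 0.042 ]
fR [0.6683 0.2318 0.042 ]
st1 [0.6729 0.1015 0.01  ]
st2 [ 0.6854 -0.0072  0.01  ]
st3 [ 0.707 -0.097  0.01 ]
decoyR [0.4711 0.0424 0.01  ]
decoy [0.4236 0.0248 0.01  ]
```

View pics/zw.png

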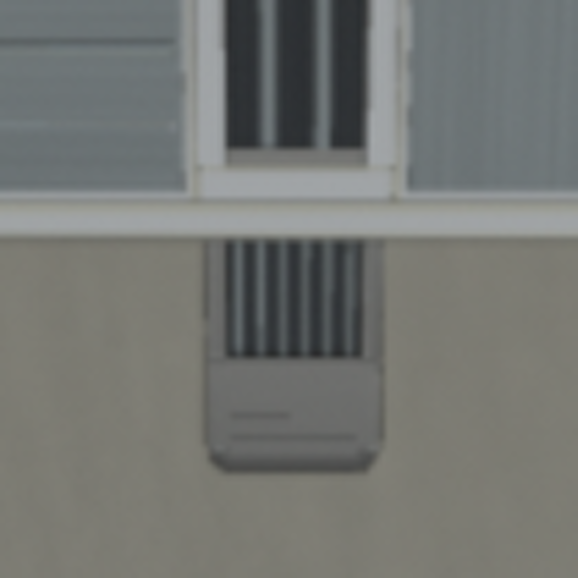

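step_arm(moves=[0.06, 0.09, -0.5, 0, 0.06, 0.09, -1, 0, 0.06, 0.09, -1, 0])

```text
clock: 2.2
ee_pos: [0.5616, 0.1034, 0.1258]
tcp_rot: [[0.093, 0.996, -0.013], [0.996, -0.093, -0.0], [-0.001, -0.013, -1.0]]
ft_force: [-1.3, -0.6, 0.3]
finger_gap: 0.996
grasp_force: 0.0
```

step_arm(moves=[0, 0, -0.4, 0, 0, 0, -0.8, 0, 0, 0, -0.9, 0, 0, 0, -0.9, 0])

```text
clock: 2.6
ee_pos: [0.5671, 0.1025, 0.0415]
tcp_rot: [[0.094, 0.996, -0.002], [0.996, -0.094, 0.0], [-0.0, -0.002, -1.0]]
ft_force: [0.0, -0.1, -0.5]
finger_gap: 1.0
grasp_force: 0.0
```

Run:
```python
from h import *
s=snap('wrist','w2'); q=status.sense(); print(np.round(q['ee_pos'],4),np.round(q['ft_force'],2))
```

```text
[0.5684 0.1024 0.0427] [0.17 0.46 1.77]
```

View pics/w2.png

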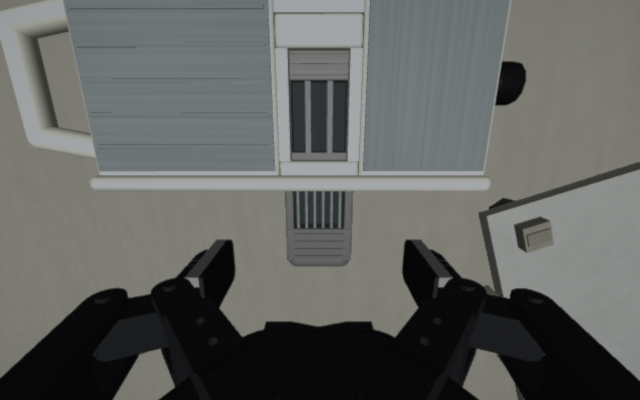

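Wrist view: the insert is centred between the fingers at u≈319 against their midpoint of 318. The rails are level, so yaw is right.

step_arm(moves=[0, 0, -0.2, 0, 0, 0, -0.32, 0, 0, 0, -0.32, 0, 0, 0, -0.32, 0])

```text
clock: 3.05
ee_pos: [0.5685, 0.1019, 0.0103]
tcp_rot: [[0.095, 0.995, 0.001], [0.995, -0.095, 0.0], [0.0, 0.001, -1.0]]
ft_force: [0.2, -0.3, 0.0]
finger_gap: 1.002
grasp_force: 0.0
```

step_arm(moves=[0, 0, 0, 0, 0, 0, 0, 0, 0, 0, 0, 0, 0, 0, 0, 0, 0, 0, 0, 0, 0, 0, 0, 0, 0, 0, 0, 0, 0, 0, 0, 0], fingers=1, grip_force=50)

```text
clock: 3.85
ee_pos: [0.5682, 0.1018, 0.0098]
tcp_rot: [[0.096, 0.995, 0.0], [0.995, -0.096, 0.0], [0.0, 0.0, -1.0]]
ft_force: [-0.1, -0.8, 5.1]
finger_gap: 0.447
grasp_force: 54.4
```

Run:
```python
from h import *
q=status.sense(); print({k:np.round(q[k],3).tolist() for k in('ee_pos','ft_force','torque','finger_gap','grasp_force')})
```

```text
{'ee_pos': [0.568, 0.102, 0.01], 'ft_force': [-0.062, -0.83, 5.117], 'torque': [0.056, 0.153, 0.002], 'finger_gap': 0.447, 'grasp_force': 54.395}
```

step_arm(moves=[-0.02, -0.2, 0.01, 0, -0.04, -0.4, 0.01, 0, -0.06, -0.6, 0.01, 0, -0.075, -0.8, 0.01, 0, -0.09, -0.98, 0.01, 0, -0.09, -0.98, 0.01, 0])

```text
clock: 4.45
ee_pos: [0.5588, 0.0019, 0.0101]
tcp_rot: [[0.098, 0.995, -0.0], [0.995, -0.098, -0.0], [-0.0, -0.0, -1.0]]
ft_force: [-0.1, -0.2, -0.3]
finger_gap: 0.453
grasp_force: 53.7
```

Run:
```python
from h import *
q=status.sense(); print({k:np.round(q[k],3).tolist() for k in('ee_pos','ft_force','torque','finger_gap','grasp_force','joint_pos')})
snap('side','s1');s=snap('wrist','w3')
cv2.imwrite('pics/c3.png',np.hstack([load('s1')['img'][120:270,230:470],load('w3')['img'][80:380,80:560][::2,::2]]).repeat(1,0))
```

```text
{'ee_pos': [0.559, 0.002, 0.01], 'ft_force': [-0.149, -0.176, -0.336], 'torque': [-0.068, 0.034, -0.014], 'finger_gap': 0.453, 'grasp_force': 53.671, 'joint_pos': [-0.12, 0.587, 1.798, -0.001, 0.757, -0.022]}
```

View pics/c3.png

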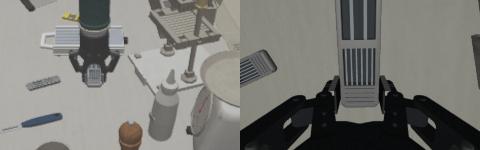

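Side crop: the insert is held by its fine end and clear of the slot. The wrist crop shows it straight in the fingers. I'll check the tall bystanders before swinging it.

Run:
```python
from h import *
B=load('side0');A=load('scene0')
for k,s,p in(('bottleB',B,(391,255)),('bottleA',A,(427,207)),('millB',B,(358,298)),('millA',A,(456,244)),('peelerB',B,(262,243)),('peelTip',B,(292,237)),('decoyB',B,(274,203)),('decoyend',B,(291,199))): print(k,np.round(onz(s,*p,.005),3))
```

```text
bottleB [ 0.705 -0.202  0.005]
bottleA [ 0.693 -0.201  0.005]
millB [ 0.605 -0.323  0.005]
millA [ 0.598 -0.317  0.005]
peelerB [ 0.391 -0.132  0.005]
peelTip [ 0.467 -0.118  0.005]
decoyB [0.423 0.021 0.005]
decoyend [0.471 0.034 0.005]
```

step_arm(moves=[0, -0.05, 0.3, 0, 0, -0.1, 0.6, 0, 0, -0.2, 0.6, 0.14, 0, -0.3, 0.6, 0.28, 0, -0.3, 0.6, 0.42, 0, -0.3, 0.6, 0.56, 0, -0.3, 0.6, 0.7, 0, -0.3, 0.6, 0.75])

```text
clock: 5.35
ee_pos: [0.5589, -0.0251, 0.0702]
tcp_rot: [[-0.641, 0.768, -0.0], [0.768, 0.641, 0.0], [0.0, -0.0, -1.0]]
ft_force: [0.1, 0.1, -0.7]
finger_gap: 0.453
grasp_force: 53.6
```

step_arm(moves=[0.2, 0, 0, 0.14, 0.4, 0, 0, 0.28, 0.6, 0, 0, 0.42, 0.64, 0, 0, 0.56, 0.64, 0, 0, 0.7, 0.64, 0, 0, 0.84, 0.64, 0, -0.3, 0.84, 0.64, 0, -0.55, 0.84, 0.64, 0, -0.6, 0.84, 0.64, 0, -0.6, 0.84])

```text
clock: 6.35
ee_pos: [0.622, -0.0252, 0.0094]
tcp_rot: [[-1.0, 0.001, -0.003], [0.001, 1.0, 0.0], [0.003, 0.0, -1.0]]
ft_force: [-0.7, 0.0, -1.0]
finger_gap: 0.453
grasp_force: 53.6
```

step_arm(moves=[0, 0, -0.05, 0, 0, 0, -0.1, 0, 0, 0, -0.1, 0, 0, 0, -0.1, 0])

```text
clock: 6.75
ee_pos: [0.6231, -0.0263, 0.0006]
tcp_rot: [[-1.0, 0.002, 0.0], [0.002, 1.0, -0.0], [-0.0, -0.0, -1.0]]
ft_force: [0.0, 0.5, -1.1]
finger_gap: 0.449
grasp_force: 53.6
```

step_arm(moves=[0, 0, -0.015, 0, 0, 0, -0.02, 0, 0, 0, -0.02, 0])

```text
clock: 7.05
ee_pos: [0.6233, -0.0263, -0.0011]
tcp_rot: [[-1.0, 0.002, 0.001], [0.002, 1.0, -0.0], [-0.001, -0.0, -1.0]]
ft_force: [-1.2, -0.3, 4.3]
finger_gap: 0.45
grasp_force: 56.6
```

Run:
```python
from h import *
q=status.sense(); print({k:np.round(q[k],4).tolist() for k in('ee_pos','ft_force','torque')})
```

```text
{'ee_pos': [0.6233, -0.0263, -0.0011], 'ft_force': [-1.1548, -0.2968, 4.2754], 'torque': [0.0436, 0.0792, -0.07]}
```

step_arm(moves=[0, 0, 0, 0, 0, 0, 0, 0, 0, 0, 0, 0, 0, 0, 0, 0, 0, 0, 0, 0], fingers=0)

```text
clock: 7.55
ee_pos: [0.6229, -0.0262, -0.0018]
tcp_rot: [[-1.0, 0.002, -0.0], [0.002, 1.0, -0.0], [0.0, -0.0, -1.0]]
ft_force: [-0.5, -0.3, 0.1]
finger_gap: 1.001
grasp_force: 0.0
```

step_arm(moves=[0, 0, 0.3, 0, 0, 0, 0.8, 0, -0.2, 0, 0.8, -0.14, -0.4, 0, 0.8, -0.28, -0.6, 0, 0.8, -0.42, -0.86, 0, 0.8, -0.56, -0.86, 0, 0.8, -0.7, -0.86, 0, 0.8, -0.84, -0.86, 0, 0.8, -1, -0.86, 0, 0.8, -1])

```text
clock: 8.55
ee_pos: [0.5369, -0.0262, 0.0783]
tcp_rot: [[-0.497, 0.868, -0.0], [0.868, 0.497, -0.0], [-0.0, -0.0, -1.0]]
ft_force: [0.8, -0.1, -0.1]
finger_gap: 0.994
grasp_force: 0.0
```

step_arm(moves=[0, 0, 0, -0.14, 0, 0, 0, -0.28, 0, 0, 0, -0.42, 0, 0, 0, -0.56, 0, 0, 0, -0.7, 0, 0, 0, -0.84, 0, 0, 0, -1, 0, 0, 0, -1])

```text
clock: 9.35
ee_pos: [0.5369, -0.0262, 0.0782]
tcp_rot: [[0.5, 0.866, -0.0], [0.866, -0.5, 0.0], [-0.0, -0.0, -1.0]]
ft_force: [0.1, 0.7, 0.5]
finger_gap: 0.996
grasp_force: 0.0
```

step_arm(moves=[0, 0, 0, -0.14, 0, 0, 0, -0.28, 0, 0, 0, -0.42, 0, 0, 0, -0.56, 0, 0, 0, -0.7, 0, 0, 0, -0.84, 0, 0, 0, -1, 0, 0, 0, -1, 0, 0, 0, -1, 0, 0, 0, -1])

```text
clock: 10.35
ee_pos: [0.537, -0.0263, 0.0782]
tcp_rot: [[1.0, 0.003, -0.0], [0.003, -1.0, 0.0], [-0.0, -0.0, -1.0]]
ft_force: [-0.8, -0.1, 0.0]
finger_gap: 0.996
grasp_force: 0.0
```

Run:
```python
from h import *
q=status.sense(); print({k:np.round(q[k],4).tolist() for k in('ee_pos','ft_force','joint_pos','finger_gap','tcp_rot')})
s=snap('wrist','w4'); print(s['xyz'])
```

```text
{'ee_pos': [0.537, -0.0263, 0.0782], 'ft_force': [-0.826, -0.0917, 0.024], 'joint_pos': [-0.1774, 0.4597, 1.8037, 0.0001, 0.8782, 1.3901], 'finger_gap': 0.9956, 'tcp_rot': [[1.0, 0.0032, -0.0], [0.0032, -1.0, 0.0001], [-0.0, -0.0001, -1.0]]}
[ 0.60393326 -0.02580703  0.2211104 ]
```

View pics/w4.png

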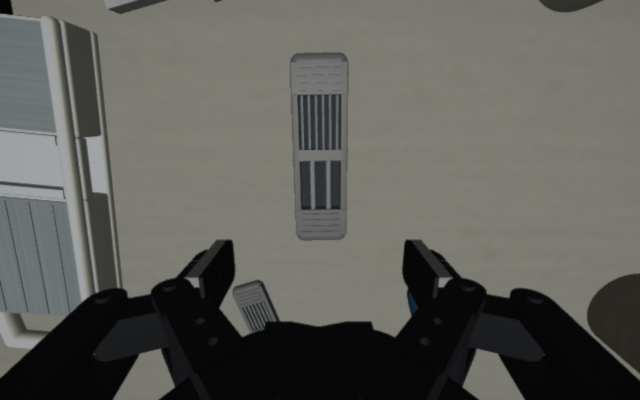

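The insert lies flat between (291..348, 53) at the fine end and (296..346, 240) at the coarse end, with all other things undisturbed. Now to compute its pose.

Run:
```python
from h import *
s=load('w4'); h=s['img'].astype(int).sum(2)/3
g=cv2.GaussianBlur(h.astype(np.float32),(1,5),0)
C=[]
for v in range(65,232,6):
    r=np.abs(np.diff(g[v]))
    L=285+np.argmax(r[285:305]); Rr=335+np.argmax(r[335:355]); a,b=onz(s,L+.5,v,.012),onz(s,Rr+.5,v,.012); C.append([(a[0]+b[0])/2,(a[1]+b[1])/2,np.linalg.norm(a-b)])
C=np.array(C); k=np.polyfit(C[:,0],C[:,1],1); print('line y=',k,'deg',np.degrees(np.arctan(k[0])),'width',np.median(C[:,2]))
c=h[:,321]; print(c[46:60].round(),c[232:246].round()); print(onz(s,320,53,.008),onz(s,321,240,.008), 'y at grip',np.polyval(k,.537))
```

```text
line y= [ 0.01567437 -0.03648351] deg 0.8980015053559683 width 0.030902405259280306
[120. 120. 120. 120. 120. 118. 102.  77.  74.  80.  83.  87.  91. 100.] [ 95.  98. 102.  99.  94.  88.  83.  80. 111. 121. 123. 124. 123. 122.]
[ 0.64671064 -0.02690588  0.008     ] [ 0.50730461 -0.02834553  0.008     ] y at grip -0.0280663720538281
```

step_arm(moves=[0, -0.01, -0.3, 0, 0, -0.01, -0.6, 0, 0, -0.01, -0.77, 0, 0, -0.01, -0.77, 0, 0, -0.01, -0.77, 0])

```text
clock: 10.9
ee_pos: [0.5369, -0.0272, 0.0013]
tcp_rot: [[1.0, -0.0, -0.001], [-0.0, -1.0, 0.0], [-0.001, -0.0, -1.0]]
ft_force: [-0.4, -0.7, -0.0]
finger_gap: 1.0
grasp_force: 0.0
```

step_arm(moves=[0, 0, 0, 0, 0, 0, 0, 0, 0, 0, 0, 0, 0, 0, 0, 0, 0, 0, 0, 0, 0, 0, 0, 0, 0, 0, 0, 0], fingers=1, grip_force=50)

```text
clock: 11.6
ee_pos: [0.5376, -0.0273, 0.0023]
tcp_rot: [[1.0, -0.001, 0.002], [-0.001, -1.0, -0.0], [0.002, 0.0, -1.0]]
ft_force: [-1.3, 0.5, 6.2]
finger_gap: 0.448
grasp_force: 50.0
```

Run:
```python
from h import *
q=status.sense(); print({k:np.round(q[k],4).tolist() for k in('ee_pos','ft_force','torque','finger_gap','grasp_force')})
```

```text
{'ee_pos': [0.5376, -0.0273, 0.0023], 'ft_force': [-1.2576, 0.546, 6.2499], 'torque': [-0.0608, 0.1242, 0.0633], 'finger_gap': 0.4477, 'grasp_force': 50.0305}
```

step_arm(moves=[0, 0, 0.3, 0, 0, 0, 0.6, 0, 0, 0, 0.6, 0.14, 0, 0, 0.6, 0.28, 0, 0, 0.6, 0.42, 0, 0, 0.6, 0.56, 0, 0, 0.6, 0.7, 0, 0, 0.6, 0.7])

```text
clock: 12.4
ee_pos: [0.5368, -0.0272, 0.0615]
tcp_rot: [[0.743, 0.669, 0.0], [0.669, -0.743, 0.0], [0.0, 0.0, -1.0]]
ft_force: [-1.1, -0.8, -0.9]
finger_gap: 0.45
grasp_force: 51.1
```

step_arm(moves=[0, 0, 0, 0.14, 0, 0, 0, 0.28, 0.1, 0.1, 0, 0.42, 0.21, 0.2, 0, 0.56, 0.21, 0.25, 0, 0.71, 0.21, 0.25, 0, 0.71, 0.21, 0.25, -0.3, 0.71, 0.21, 0.25, -0.46, 0.71, 0.21, 0.25, -0.46, 0.71, 0.21, 0.25, -0.46, 0.71])

```text
clock: 13.4
ee_pos: [0.5576, -0.0024, 0.0154]
tcp_rot: [[0.099, 0.995, -0.001], [0.995, -0.099, 0.0], [-0.0, -0.001, -1.0]]
ft_force: [0.2, 0.2, -0.6]
finger_gap: 0.45
grasp_force: 51.1
```

Run:
```python
from h import *
q=status.sense(); print({k:np.round(q[k],4).tolist() for k in('ee_pos','ft_force','torque','finger_gap','grasp_force','tcp_rot')})
s=snap('wrist','w5'); b=snap('side','s5')
cv2.imwrite('pics/c5.png',np.hstack([s['img'],cv2.resize(b['img'][110:210,270:390],(480,400),interpolation=cv2.INTER_CUBIC)])[:, 200:1000])
```

```text
{'ee_pos': [0.5576, -0.0024, 0.0154], 'ft_force': [0.1678, 0.1727, -0.6078], 'torque': [0.0048, -0.007, 0.0105], 'finger_gap': 0.4502, 'grasp_force': 51.1043, 'tcp_rot': [[0.0992, 0.9951, -0.0009], [0.9951, -0.0992, 0.0001], [-0.0, -0.0009, -1.0]]}
```

View pics/c5.png

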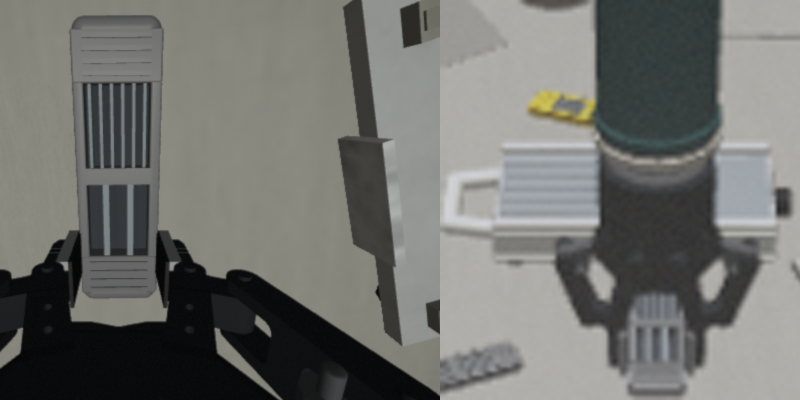

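The insert is in hand with the fine end leading and the coarse end near the fingers. It leans slightly left, from a tip centre of u≈315 to a rear centre of u≈319. I'll measure the slot and insert yaw with the same camera.

Run:
```python
from h import *
def edge(s,vs,lo,hi,z,pol):
    g=cv2.GaussianBlur(cv2.cvtColor(s['img'],cv2.COLOR_BGR2GRAY).astype(np.float32),(3,5),0); P=[]
    for v in vs:
        d=pol*np.diff(g[v,lo:hi]); P.append(onz(s,lo+np.argmax(d)+.5,v,z)[:2])
    P=np.array(P); k=np.polyfit(P[:,1],P[:,0],1); r=P[:,0]-np.polyval(k,P[:,1]); m=abs(r)<.001; k=np.polyfit(P[m,1],P[m,0],1); return -np.degrees(np.arctan(k[0])),k,m.mean(),np.std(r[m])
w5,w2,w1=load('w5'),load('w2'),load('w1')
z=.0155-.0023+.012
for n,s,vs,z,(a,b),(c,d) in(('inhand',w5,range(35,225,4),z,(262,284),(350,370)),('slotIns_w2',w2,range(196,255,2),.024,(278,294),(345,360)),('w1',w1,range(148,180,2),.024,(300,312),(335,345))):
    L=edge(s,vs,a,b,z,-1);R=edge(s,vs,c,d,z,1); print(n,'yawL',L[0],L[2:],'yawR',R[0],R[2:])
    for y in(.0,.1): print('   centre x at y',y,(np.polyval(L[1],y)+np.polyval(R[1],y))/2)
# rail line in w2: near rail front edge
g=cv2.cvtColor(w2['img'],cv2.COLOR_BGR2GRAY).astype(np.float32); P=[]
for u in list(range(110,280,6))+list(range(360,480,6)):
    v=178+np.argmax(-np.diff(g[178:200,u])); P.append(onz(w2,u,v+.5,.038)[:2])
P=np.array(P); k=np.polyfit(P[:,0],P[:,1],1); r=P[:,1]-np.polyval(k,P[:,0]); m=abs(r)<.001;k=np.polyfit(P[m,0],P[m,1],1); print('rail yaw',np.degrees(np.arctan(k[0])),'y at .5655',np.polyval(k,.5655),m.mean())
print('tip w5',onz(w5,315,16,.0192))
```

```text
Traceback (most recent call last):
TypeError: expected non-empty vector for x
```

Run:
```python
from h import *
from scipy.stats import theilslopes
def edge(s,vs,lo,hi,z):
    g=cv2.GaussianBlur(cv2.cvtColor(s['img'],cv2.COLOR_BGR2GRAY).astype(np.float32),(3,5),0); P=[]
    for v in vs:
        d=abs(np.diff(g[v,lo:hi])); P.append(onz(s,lo+np.argmax(d)+.5,v,z)[:2])
    P=np.array(P); t=theilslopes(P[:,0],P[:,1]); k=np.array(t[:2]); return -np.degrees(np.arctan(k[0])),k,np.median(abs(P[:,0]-np.polyval(k,P[:,1])))
w5,w2,w1=load('w5'),load('w2'),load('w1')
for n,s,vs,z,(a,b),(c,d) in(('inhand',w5,range(35,225,4),.0252,(262,284),(350,370)),('slotIns_w2',w2,range(196,255,2),.024,(278,294),(345,360)),('w1',w1,range(148,180,2),.024,(300,312),(335,345))):
    L=edge(s,vs,a,b,z);R=edge(s,vs,c,d,z); print(n,'yawL',L[0],L[2],'yawR',R[0],R[2])
    for y in(.0,.1): print('   L,R,centre x at y',y,np.polyval(L[1],y),np.polyval(R[1],y),(np.polyval(L[1],y)+np.polyval(R[1],y))/2)
g=cv2.cvtColor(w2['img'],cv2.COLOR_BGR2GRAY).astype(np.float32); P=[]
for u in list(range(110,280,6))+list(range(360,480,6)):
    v=178+np.argmax(-np.diff(g[178:200,u])); P.append(onz(w2,u,v+.5,.038)[:2])
P=np.array(P); t=theilslopes(P[:,1],P[:,0]); print('rail yaw',np.degrees(np.arctan(t[0])),'y at .5655',t[0]*.5655+t[1])
print('tip w5',onz(w5,315,16,.0192))
```

```text
inhand yawL -5.326574619882329 0.000853086680644155 yawR -3.9688865030768903 0.002645824745569958
   L,R,centre x at y 0.0 0.5378520749625649 0.5752113796314348 0.5565317272969998
   L,R,centre x at y 0.1 0.5471755771081078 0.5821494940661168 0.5646625355871123
slotIns_w2 yawL -13.121506668027147 0.0017825646995225375 yawR -3.635592440162112 0.00033173366637151425
   L,R,centre x at y 0.0 0.5259576510647703 0.5799389370842694 0.5529482940745198
   L,R,centre x at y 0.1 0.5492679523823749 0.5862927726710877 0.5677803625267313
w1 yawL -14.297519608623055 0.0023509714902553713 yawR 4.013020180316428 0.0011847609779812585
   L,R,centre x at y 0.0 0.5238800220401986 0.5913253584720881 0.5576026902561433
   L,R,centre x at y 0.1 0.5493650920949124 0.5843098412955592 0.5668374666952358
rail yaw -5.403294036097087 y at .5655 0.1333634604886535
tip w5 [0.56657718 0.10738585 0.0192    ]
```

Run:
```python
from h import *
s=load('w5')
c=s['img'][20:100,255:385]; 
g=cv2.GaussianBlur(cv2.cvtColor(s['img'],cv2.COLOR_BGR2GRAY).astype(np.float32),(1,7),0)
P=[]
for v in(40,60,70,85,120,150,180,200,215):
    r=g[v]; b=r[235]; bb=r[400]
    l=next(u for u in range(240,300) if abs(r[u]-b)>6); q=next(u for u in range(398,340,-1) if abs(r[u]-bb)>6)
    a1,a2=onz(s,l-.5,v,.0252),onz(s,q+.5,v,.0252); P.append(((a1+a2)/2)[:2]); print(v,l,q,np.round(np.linalg.norm(a1-a2),4),P[-1])
P=np.array(P); k=np.polyfit(P[:,1],P[:,0],1); print(-np.degrees(np.arctan(k[0])),np.polyval(k,[0,.1]))
```

```text
40 269 363 0.0403 [0.5659586  0.09658246]
60 270 362 0.0401 [0.5651685  0.08885618]
70 270 362 0.0405 [0.56476304 0.08489173]
85 271 362 0.0406 [0.56436083 0.07879139]
120 273 361 0.0405 [0.5630776  0.06393693]
150 274 360 0.0407 [0.56171091 0.05044664]
180 276 359 0.0404 [0.56050453 0.03614955]
200 277 358 0.0403 [0.55949776 0.02616442]
215 277 358 0.0409 [0.55871613 0.01841319]
-5.21356592840625 [0.5571221  0.56624669]
```

In-hand yaw is −5.2° against the slot's −5.4°, which is good. It needs about +1.2 mm in x. Insertion starts gently.

step_arm(moves=[0.012, 0, 0, 0, 0.021, 0.1, 0, 0, 0.031, 0.2, 0, 0, 0.036, 0.25, 0, 0, 0.04, 0.3, 0, 0, 0.045, 0.35, 0, 0, 0.05, 0.4, 0, 0, 0.05, 0.4, 0, 0])

```text
clock: 14.3
ee_pos: [0.5629, 0.0384, 0.0152]
tcp_rot: [[0.095, 0.995, -0.0], [0.995, -0.095, 0.0], [0.0, -0.0, -1.0]]
ft_force: [0.4, -0.1, -1.8]
finger_gap: 0.446
grasp_force: 51.1
```

Run:
```python
from h import *
q=status.sense(); print({k:np.round(q[k],4).tolist() for k in('ee_pos','ft_force','torque','finger_gap','grasp_force','tcp_rot')})
```

```text
{'ee_pos': [0.5629, 0.0384, 0.0152], 'ft_force': [0.4407, -0.0687, -1.7912], 'torque': [-0.055, 0.0176, -0.0008], 'finger_gap': 0.4459, 'grasp_force': 51.1077, 'tcp_rot': [[0.095, 0.9955, -0.0002], [0.9955, -0.095, 0.0001], [0.0001, -0.0002, -1.0]]}
```

step_arm(moves=[0.01, 0.1, 0, 0, 0.019, 0.2, 0, 0, 0.028, 0.3, 0, 0, 0.038, 0.4, 0, 0, 0.047, 0.5, 0, 0, 0.052, 0.55, 0, 0, 0.052, 0.55, 0, 0])

```text
clock: 15.0
ee_pos: [0.568, 0.0938, 0.0152]
tcp_rot: [[0.094, 0.996, -0.0], [0.996, -0.094, 0.0], [0.0, -0.0, -1.0]]
ft_force: [-1.4, 0.2, -2.0]
finger_gap: 0.451
grasp_force: 51.1
```

step_arm(moves=[0.002, 0.02, 0, 0, 0.004, 0.04, 0, 0, 0.004, 0.04, 0, 0])

```text
clock: 15.3
ee_pos: [0.5682, 0.0967, 0.0152]
tcp_rot: [[0.096, 0.995, -0.001], [0.995, -0.096, 0.0], [0.0, -0.001, -1.0]]
ft_force: [-1.9, 0.3, -1.2]
finger_gap: 0.456
grasp_force: 51.1
```

step_arm(moves=[0.001, 0.01, -0.005, 0, 0.002, 0.02, -0.008, 0, 0.002, 0.02, -0.008, 0])

```text
clock: 15.6
ee_pos: [0.5684, 0.0985, 0.0144]
tcp_rot: [[0.096, 0.995, -0.001], [0.995, -0.096, -0.0], [-0.0, -0.001, -1.0]]
ft_force: [-2.7, -2.5, 0.4]
finger_gap: 0.453
grasp_force: 51.3
```

step_arm(moves=[0.001, 0.01, 0, 0, 0.001, 0.015, 0, 0, 0.001, 0.015, 0, 0])

```text
clock: 15.9
ee_pos: [0.5685, 0.1002, 0.0144]
tcp_rot: [[0.096, 0.995, -0.001], [0.995, -0.096, -0.0], [-0.0, -0.001, -1.0]]
ft_force: [-3.4, -2.7, 0.5]
finger_gap: 0.45
grasp_force: 51.3
```

step_arm(moves=[0.001, 0.01, 0, 0, 0.001, 0.015, 0, 0, 0.001, 0.015, 0, 0])

```text
clock: 16.2
ee_pos: [0.5687, 0.1018, 0.0144]
tcp_rot: [[0.095, 0.995, -0.001], [0.995, -0.095, -0.0], [-0.0, -0.001, -1.0]]
ft_force: [-3.6, -2.3, 0.3]
finger_gap: 0.447
grasp_force: 51.4
```

step_arm(moves=[-0.005, 0.01, 0, 0, -0.005, 0.01, 0, 0, -0.005, 0.01, 0, 0])

```text
clock: 16.5
ee_pos: [0.5688, 0.1031, 0.0145]
tcp_rot: [[0.096, 0.995, 0.001], [0.995, -0.096, 0.0], [0.001, 0.0, -1.0]]
ft_force: [-2.6, 0.3, -0.7]
finger_gap: 0.449
grasp_force: 51.2
```

step_arm(moves=[0.001, 0.01, 0, 0, 0.001, 0.01, 0, 0, 0.001, 0.01, 0, 0])

```text
clock: 16.8
ee_pos: [0.5688, 0.104, 0.0145]
tcp_rot: [[0.096, 0.995, 0.0], [0.995, -0.096, 0.0], [0.0, 0.0, -1.0]]
ft_force: [-2.2, 0.2, -1.3]
finger_gap: 0.452
grasp_force: 51.2
```

step_arm(moves=[0.001, 0.01, 0, 0, 0.001, 0.01, 0, 0, 0.001, 0.01, 0, 0])

```text
clock: 17.1
ee_pos: [0.5689, 0.1049, 0.0145]
tcp_rot: [[0.096, 0.995, 0.0], [0.995, -0.096, 0.0], [0.0, 0.0, -1.0]]
ft_force: [-0.9, -0.1, -0.9]
finger_gap: 0.448
grasp_force: 51.2
```

step_arm(moves=[0.001, 0.008, 0, 0, 0.001, 0.008, 0, 0])

```text
clock: 17.3
ee_pos: [0.5689, 0.1056, 0.0145]
tcp_rot: [[0.096, 0.995, 0.0], [0.995, -0.096, 0.0], [0.0, 0.0, -1.0]]
ft_force: [-0.4, -1.1, -1.1]
finger_gap: 0.451
grasp_force: 51.2
```

step_arm(moves=[0.001, 0.008, 0, 0, 0.001, 0.008, 0, 0])

```text
clock: 17.5
ee_pos: [0.569, 0.1065, 0.0145]
tcp_rot: [[0.096, 0.995, 0.0], [0.995, -0.096, 0.0], [0.0, 0.0, -1.0]]
ft_force: [-1.7, -1.0, -0.6]
finger_gap: 0.455
grasp_force: 51.2
```

step_arm(moves=[0, 0.005, 0, 0, 0, 0.005, 0, 0])

```text
clock: 17.7
ee_pos: [0.5691, 0.107, 0.0145]
tcp_rot: [[0.096, 0.995, 0.0], [0.995, -0.096, 0.0], [0.0, 0.0, -1.0]]
ft_force: [-0.0, -0.6, -2.4]
finger_gap: 0.45
grasp_force: 51.2
```

Run:
```python
from h import *
s=snap('wrist','w6'); g=s['img'].mean(2)
print(g[280:305,319].round().tolist())
print('tip now',onz(s,319,297,.018),onz(load('w2'),319,265,.018), onz(load('w5'),319,297,.0192), status.sense()['ee_pos'])
```

```text
[98.0, 99.0, 99.0, 98.0, 98.0, 96.0, 78.0, 81.0, 94.0, 98.0, 98.0, 101.0, 102.0, 98.0, 95.0, 92.0, 88.0, 88.0, 121.0, 131.0, 132.0, 131.0, 131.0, 131.0, 131.0]
tip now [0.56594665 0.07637812 0.018     ] [0.56447835 0.07702963 0.018     ] [ 0.55439506 -0.03274196  0.0192    ] [0.56906266 0.10695566 0.01452201]
```

step_arm(moves=[0, 0.005, 0, 0, 0, 0.005, 0, 0])

```text
clock: 17.95
ee_pos: [0.569, 0.1072, 0.0145]
tcp_rot: [[0.095, 0.995, 0.0], [0.995, -0.095, -0.0], [-0.0, 0.0, -1.0]]
ft_force: [0.2, -1.8, -0.2]
finger_gap: 0.449
grasp_force: 51.2
```

step_arm(moves=[0, 0.005, 0, 0, 0, 0.005, 0, 0])

```text
clock: 18.15
ee_pos: [0.569, 0.1072, 0.0145]
tcp_rot: [[0.095, 0.995, 0.0], [0.995, -0.095, -0.001], [-0.001, 0.0, -1.0]]
ft_force: [-0.8, -4.9, -0.9]
finger_gap: 0.452
grasp_force: 51.2
```

step_arm(moves=[0, 0.005, 0, 0, 0, 0.005, 0, 0])

```text
clock: 18.35
ee_pos: [0.569, 0.1073, 0.0145]
tcp_rot: [[0.095, 0.995, 0.0], [0.995, -0.095, -0.002], [-0.002, 0.0, -1.0]]
ft_force: [-0.8, -8.2, -0.4]
finger_gap: 0.452
grasp_force: 51.2
```

step_arm(moves=[0.001, 0.005, 0, 0, 0.001, 0.007, 0, 0, 0.001, 0.007, 0, 0])

```text
clock: 18.65
ee_pos: [0.569, 0.1073, 0.0145]
tcp_rot: [[0.095, 0.995, -0.0], [0.995, -0.095, -0.002], [-0.002, -0.0, -1.0]]
ft_force: [-0.4, -9.5, -0.0]
finger_gap: 0.449
grasp_force: 51.2
```

step_arm(moves=[0, 0.003, 0, 0, 0, 0.003, 0, 0, 0, 0.003, 0, 0])

```text
clock: 18.95
ee_pos: [0.569, 0.1073, 0.0145]
tcp_rot: [[0.095, 0.995, -0.0], [0.995, -0.095, -0.003], [-0.003, 0.0, -1.0]]
ft_force: [1.1, -11.1, 0.1]
finger_gap: 0.445
grasp_force: 51.2
```

step_arm(moves=[0, 0.008, 0, 0, 0, 0.008, 0, 0, 0, 0.008, 0, 0, 0, 0.008, 0, 0])

```text
clock: 19.35
ee_pos: [0.569, 0.1074, 0.0145]
tcp_rot: [[0.095, 0.996, -0.0], [0.996, -0.095, -0.004], [-0.004, -0.0, -1.0]]
ft_force: [0.1, -14.8, 0.8]
finger_gap: 0.453
grasp_force: 51.3
```

step_arm(moves=[0, -0.01, 0, 0, 0, -0.02, 0, 0, 0, -0.02, 0, 0])

```text
clock: 19.65
ee_pos: [0.569, 0.1072, 0.0145]
tcp_rot: [[0.096, 0.995, -0.0], [0.995, -0.096, -0.001], [-0.001, 0.0, -1.0]]
ft_force: [-0.5, -6.4, -0.2]
finger_gap: 0.449
grasp_force: 51.2
```

step_arm(moves=[0, 0, 0, 0, 0, 0, 0, 0, 0, 0, 0, 0, 0, 0, 0, 0, 0, 0, 0, 0, 0, 0, 0, 0], fingers=0)

```text
clock: 20.25
ee_pos: [0.569, 0.1083, 0.0145]
tcp_rot: [[0.096, 0.995, -0.0], [0.995, -0.096, 0.0], [0.0, -0.0, -1.0]]
ft_force: [-0.3, -0.8, 0.4]
finger_gap: 0.996
grasp_force: 0.0
```

step_arm(moves=[0, 0, 0.1, 0, 0, 0, 0.4, 0, 0, 0, 0.8, 0, 0, 0, 1, 0, 0, 0, 1, 0])

```text
clock: 20.75
ee_pos: [0.5717, 0.1084, 0.1186]
tcp_rot: [[0.096, 0.995, 0.007], [0.995, -0.096, 0.001], [0.001, 0.007, -1.0]]
ft_force: [0.4, -0.1, -0.1]
finger_gap: 1.0
grasp_force: 0.0
```

step_arm(moves=[0, 0, 0.4, 0, 0, -0.1, 0.8, 0, 0, -0.1, 1, 0, 0, -0.1, 1, 0, 0, -0.1, 1, 0, 0, -0.1, 1, 0])

```text
clock: 21.35
ee_pos: [0.5675, 0.0982, 0.2126]
tcp_rot: [[0.096, 0.995, -0.003], [0.995, -0.096, -0.0], [-0.0, -0.003, -1.0]]
ft_force: [0.3, -0.6, -0.2]
finger_gap: 0.998
grasp_force: 0.0
```

Run:
```python
from h import *
s=snap('wrist','w7'); b=snap('side','s7'); g=s['img'].mean(2)
print(status.sense()['ee_pos'],g[150:215,323].round().tolist())
A=load('side0')['img']; D=cv2.absdiff(A,b['img']).max(2)>40; D=cv2.morphologyEx(D.astype(np.uint8),cv2.MORPH_OPEN,np.ones((3,3)))
n,l,st,c=cv2.connectedComponentsWithStats(D); print(st[1:][st[1:,4]>15].tolist())
cv2.imwrite('pics/c7.png',np.hstack([s['img'][20:260,160:480],cv2.resize(b['img'][110:210,240:400],(384,240))]))
```

```text
[0.56772787 0.09818292 0.21268568] [82.0, 81.0, 82.0, 83.0, 83.0, 83.0, 82.0, 82.0, 83.0, 82.0, 83.0, 83.0, 82.0, 82.0, 82.0, 82.0, 82.0, 81.0, 81.0, 77.0, 75.0, 101.0, 97.0, 102.0, 106.0, 106.0, 106.0, 106.0, 105.0, 105.0, 103.0, 93.0, 99.0, 103.0, 101.0, 92.0, 99.0, 102.0, 100.0, 88.0, 79.0, 74.0, 109.0, 119.0, 120.0, 119.0, 120.0, 120.0, 120.0, 120.0, 121.0, 121.0, 120.0, 120.0, 120.0, 120.0, 120.0, 121.0, 120.0, 120.0, 120.0, 120.0, 120.0, 120.0, 120.0]
[[0, 0, 142, 181, 15563], [200, 0, 31, 55, 1127], [308, 0, 34, 17, 371], [0, 7, 5, 6, 27], [334, 23, 7, 9, 50], [332, 33, 8, 11, 55], [295, 62, 58, 44, 1338], [340, 108, 6, 9, 49], [303, 111, 5, 6, 27], [100, 118, 11, 10, 42], [117, 119, 22, 46, 694], [112, 165, 7, 6, 32]]
```

View pics/c7.png

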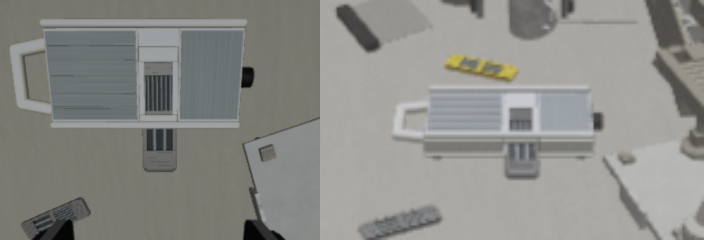

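The fine blades now show in the slicer's window and the coarse end sticks out. The image difference shows only the arm, so nothing else moved. Handing in.

```bash
python3 -c "
from h import *
s=load('w7'); print(onz(s,319,191.5,.016))
print(workorder.hand_in())"
```

```text
[0.56519814 0.07724244 0.016     ]
the job is handed in; nothing more can be done
None
```

The insert is turned end for end with the fine blades inside, seated against the stop with a push of about 15 N and let go; nothing else on the worktop moved, and the job was handed in at about 21 s (no verdict came back).

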